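# Reverse the row of pigment containers in the painter's rack

### The arm

A 6-joint arm with a two-finger parallel gripper is mounted at the origin on the work surface. World frame = base frame: x ahead of the robot, y to its left, z up, the work surface at z = 0. Lengths are in m, angles in rad, forces in N, time in s.
With the tool pointing down it reaches from about 0.35 to 0.775 m from the base axis. Payload 5.5 kg.
Tool frame: the origin (TCP) lies at the very end of the fingers, on their centre line; the grasp point (between the pads) lies 19 mm behind it; y points along the fingers, z is the direction in which the jaws open and shut, and the axes are right-handed (so a half turn about y gives the same grasp; the last joint's range is limited). The gripper opens to 85 mm and grips with 20 to 120 N. Pads are 22 mm wide; open, the fingers measure 114 mm over their backs; the gripper's body (76 mm by 85 mm) begins 54 mm behind the grasp point. The pads swing forward as they close: fully open they stand 13 mm farther back than shut.
Start: joints at [-1.41, 0.313, 0.046, 1.304, 0, 1.431], TCP at [0.17, -0.549, 0.231] pointing down, gripper open.
Joint ranges: [-2.76, 2.76], [-0.86, 1.69], [-1.03, 1.26], [-2.2, 2.34], [-1.47, 1.5], [-3.14, 3.14]. Speed limits (rad/s): [2.57, 2.57, 3.14, 3.14, 3.14, 3.14].

### API

Orientations are given as a unit quaternion [w, x, y, z].
In Python, from workcell import env gives the robot as it stands.
- The arm moves only by the shell command python3 -m inch 'ROWS' [OPENING] [FORCE]. ROWS is JSON, a list that holds one entry, the list of rows, each a list of 4 numbers: the shift along the tool's x, y, z in mm, then the turn about the tool's y in degrees. In form: [[[tx, ty, tz, spin], ...]]. A call has 1 to 10 rows; each row is the pose to reach, as a shift and turn from the pose commanded when the call began, along the tool's axes at that moment; what a row does not reach only later rows make up. A row lasts 1/10 s, in which the tool goes at most 50 mm and 8.59 degrees, less where a joint would pass 70% of its speed; a pose out of reach is approached as far as the arm can. A call with a gripper value outside its range is refused whole. OPENING is the finger opening in mm, from 0 to 85.4, set as the call begins (- or left out, the last holds). The fingers move at their own pace and stop on an object; FORCE is the grip in N (left out, the last holds). Time passes only in rows, so rows that repeat a pose let the fingers close. It gives the time, the measured TCP pose, the force and the opening at its end, in the units of the state.
- env.get_state(): the state, without advancing time (a new reading comes with each control period).
- env.read_camera(name): name is "side" or "top" or "wrist"; returns the picture (420x560x3 uint8, blue, green, red); there is no depth.
- env.camera_model(name): a dict with "fx", "fy", "cx", "cy" (pixels), "distortion" ([k1, k2, p1, p2, k3] as OpenCV has them; the pictures are not rectified), "R" (3x3) and "t" (3): a world point X has camera coordinates R X + t; the wrist camera has in their place "mount" (4x4, takes a point from camera to tool coordinates, whose origin is the TCP and whose axes are the tool frame's). Camera axes: x right, y down, z forward; pixel columns grow to the right and rows downward; lengths in m; the calibration is good to about 2 mm. A picture is of the moment at which its call begins: read the wrist's pose just before it. camera_model takes no time and is no camera call.
- env.hand_in(): hands the job in, once; it reports no verdict.
The state is a dict: "clock": time; "joint_pos": joint angles; "qvel": joint speeds; "tau": joint torques, N m; "tcp_pos": TCP position; "orientation": TCP orientation; "wrist_force": force on the tool from outside, world axes, zero at the start; "ft_torque": the same for the moment, N m; "finger_gap": finger opening in m.
Only numpy, scipy, OpenCV 4.12 (cv2) and the standard library are available. Lean on these libraries where they do the work, as an engineer would, in place of code of your own. Each camera call takes 0.05 s, during which the arm holds its last target.

### The job

In the icon-painting studio, move the four pigment containers one by one from the plywood holders to the dark wooden rack, one standing upright in each cell, in reverse order: the one now nearest the robot goes into the cell farthest from it, and so on, so that the one now farthest ends up nearest. Keep them upright, and lower each into its cell before letting go rather than dropping it.

Things in the scene. Friction and masses are not known exactly. Their poses are not given: they have to be found in the camera images.
- jar: Round straight jar of amber glass with a black screw cap as wide as itself: 40 mm across, 84 mm high (glass to 66 mm, cap above), about 0.16 kg, rigid and closed. It stands upright, its base on the holder's floor. Origin: centre of the base, z up.
- pot: Low round white ceramic pot with a cork lid, the shortest of the four: 50 mm across and straight-sided to 38 mm, lid 42 mm across, 49 mm high in all, about 0.18 kg, rigid and closed. It stands upright, its base on the holder's floor. Origin: centre of the base, z up.
- tin: Square bare-metal tin with a small round black cap: body 40 x 40 mm and 62 mm high, cap 26 mm across, 74 mm high in all, about 0.2 kg. It stands upright, its base on the holder's floor. Origin: centre of the base, z up. x and y are square to its sides, turned a little from the holder's.
- bottle: Round green glass bottle with a narrow neck and a cork: body 46 mm across and straight to 50 mm, then a shoulder up to a neck 20 mm across, 85 mm high in all, about 0.17 kg. It stands upright, its base on the holder's floor. Origin: centre of the base, z up.
- holder_jar: Holder where the amber jar starts: one of four identical fixed plywood trays in a straight row on the strip, 72 mm apart. 70 mm along the row, 77 across, inside 62 x 67; floor 8 mm, wall tops 20 mm above its underside, which is 4 mm above the bench. Origin: centre of the underside; x along the row, away from the robot (within 0.35 rad of straight ahead), z up.
- holder_pot: Holder where the white pot starts: one of four identical fixed plywood trays in a straight row on the strip, 72 mm apart. 70 mm along the row, 77 across, inside 62 x 67; floor 8 mm, wall tops 20 mm above its underside, which is 4 mm above the bench. Origin: centre of the underside; x along the row, away from the robot (within 0.35 rad of straight ahead), z up.
- holder_tin: Holder where the square tin starts: one of four identical fixed plywood trays in a straight row on the strip, 72 mm apart. 70 mm along the row, 77 across, inside 62 x 67; floor 8 mm, wall tops 20 mm above its underside, which is 4 mm above the bench. Origin: centre of the underside; x along the row, away from the robot (within 0.35 rad of straight ahead), z up.
- holder_bottle: Holder where the green bottle starts: one of four identical fixed plywood trays in a straight row on the strip, 72 mm apart. 70 mm along the row, 77 across, inside 62 x 67; floor 8 mm, wall tops 20 mm above its underside, which is 4 mm above the bench. Origin: centre of the underside; x along the row, away from the robot (within 0.35 rad of straight ahead), z up.
- rack: Empty fixed dark wooden tray, 293 x 77 mm, beside the holder row (left or right of it). Four equal cells in a row, centres at x = -108 (nearest the robot), -36, 36, 108 mm; each inside 67 mm square, floor 8 mm, wall tops 20 mm above the bench. Origin: centre of the underside; x along the row, away from the robot (within 0.35 rad of straight ahead), z up.
- strip: Thin fixed aluminium strip, 312 x 94 x 4 mm, under the row of plywood holders, whose centres lie at x = -108 (nearest the robot), -36, 36, 108 mm on it. Origin: centre of the underside; x along the row, away from the robot (within 0.35 rad of straight ahead), z up. A loose white saucer (84 mm across, 14 mm high) lies on the bench between strip and rack.
Not all that is in view belongs to the job. What is shaped like the holder_jar but pink or red is not meant. What is shaped like the tin but red is not meant.

How it is judged:
By the outcome, as a careful person would: the job done as asked, in the order asked, and still so for the second after the job is handed in, with the robot touching nothing.
It also fails if it takes over 112 s, if anything falls off the work surface, if the arm or the gripper's body presses on something with over 40 N, if the wrist force passes 120 N, or if a joint passes its speed limit or range.

## Working session

There is one attempt and no reset: what is moved stays moved. The work goes in short steps, Python scripts to look and compute and a shell command to move; the robot and the scene stay as the last step left them, time stands still between calls to the robot, and variables do not carry over. Pictures are saved under pics/ and viewed, and the job is handed in when it is done.

```bash
ls; mkdir -p pics; python3 - <<'E'
from workcell import env
import cv2,json
s=env.get_state()
print(s)
for n in("top","side","wrist"):
    cv2.imwrite(f"pics/{n}0.png",env.read_camera(n)); m=env.camera_model(n); print(n,m)
E
```

```text
pics
{'clock': 0.0, 'joint_pos': array([-1.40961425e+00,  3.13944639e-01,  4.49820008e-02,  1.30355594e+00,
        3.14219188e-05,  1.43122184e+00]), 'qvel': array([-0.00081888, -0.001657  , -0.00063617,  0.00037097,  0.00115568,
        0.00020146]), 'tau': array([-5.44173727e-04, -4.80623531e+01,  2.98533261e+01,  1.92612503e-02,
       -1.96937904e-04, -9.26087154e-07]), 'tcp_pos': array([ 0.17027435, -0.54869818,  0.2304418 ]), 'orientation': array([ 0.10593767, -0.10592861,  0.69973545, -0.69851746]), 'wrist_force': array([ 0.14708429, -0.27181174, -0.26270709]), 'ft_torque': array([-0.00883799,  0.00474883, -0.02279834]), 'finger_gap': 0.085600436570573}
top {'fx': 491.4273286617874, 'fy': 491.4273286617874, 'cx': 281.3174092794558, 'cy': 210.17536338608767, 'distortion': array([-0.14187911,  0.        ,  0.        ,  0.        ,  0.        ]), 'R': array([[ 0.02586143, -0.99956626,  0.01408819],
       [-0.99342314, -0.02726987, -0.1112062 ],
       [ 0.11154215, -0.01111958, -0.99369749]]), 't': array([-0.09870002,  0.56094578,  1.1341786 ])}
side {'fx': 408.4192016635981, '
[... 212 characters left out ...]
29],
       [-0.21868182, -0.53853097, -0.81373377],
       [ 0.31463878,  0.75046219, -0.58121333]]), 't': array([-0.57493287,  0.12759396,  0.75881769])}
wrist {'fx': 319.999100144235, 'fy': 319.999100144235, 'cx': 280.52319129094775, 'cy': 211.0630496192532, 'distortion': array([-0.07695437,  0.        ,  0.        ,  0.        ,  0.        ]), 'mount': array([[-4.04272864e-04,  9.56482989e-01,  2.91787813e-01,
        -7.55461145e-02],
       [ 1.96279973e-03, -2.91786516e-01,  9.56481457e-01,
        -1.43065218e-01],
       [ 9.99997992e-01,  9.59400539e-04, -1.75942319e-03,
        -9.25163483e-05],
       [ 0.00000000e+00,  0.00000000e+00,  0.00000000e+00,
         1.00000000e+00]])}
```

View pics/top0.png

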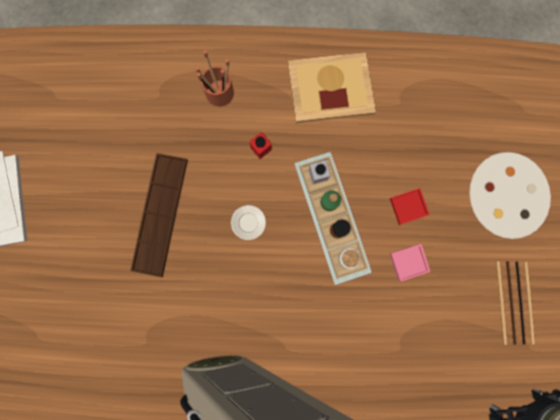

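View pics/side0.png

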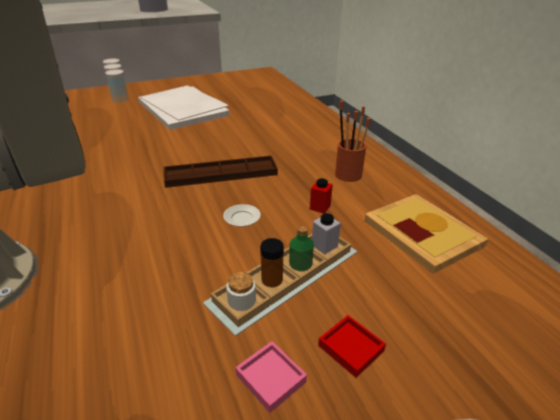

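View pics/wrist0.png

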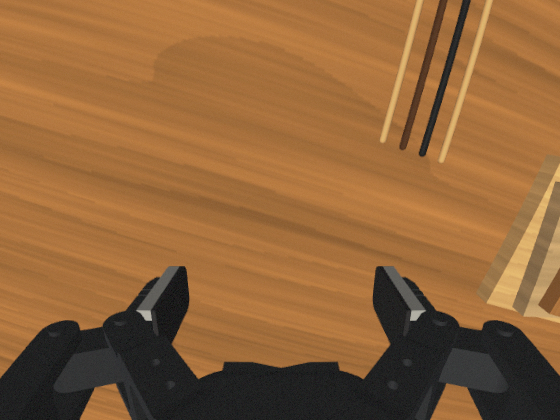

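The top view shows the plywood row, from near to far: pot (348,260), jar (340,229), bottle (330,201), tin (319,170). The dark rack is at (160,215) and the saucer at (248,222). Possible mix-ups are the red tin (260,145), the red tray (409,206) and the pink tray (410,262); none of these belong to the job. Next I'll check close crops.

```bash
python3 - <<'E'
import cv2,numpy as np
t=cv2.imread("pics/top0.png"); s=cv2.imread("pics/side0.png")
a=cv2.resize(t[145:295,285:385],None,fx=4,fy=4,interpolation=cv2.INTER_CUBIC)
b=cv2.resize(t[145:295,120:220],None,fx=4,fy=4,interpolation=cv2.INTER_CUBIC)
b=np.clip(b.astype(float)*2,0,255).astype(np.uint8)
cv2.imwrite("pics/c1.png",np.hstack([a,b]))
cv2.imwrite("pics/c2.png",cv2.resize(s[205:330,200:365],None,fx=4.5,fy=4.5,interpolation=cv2.INTER_CUBIC))
E
```

```text
(no output)
```

View pics/c1.png

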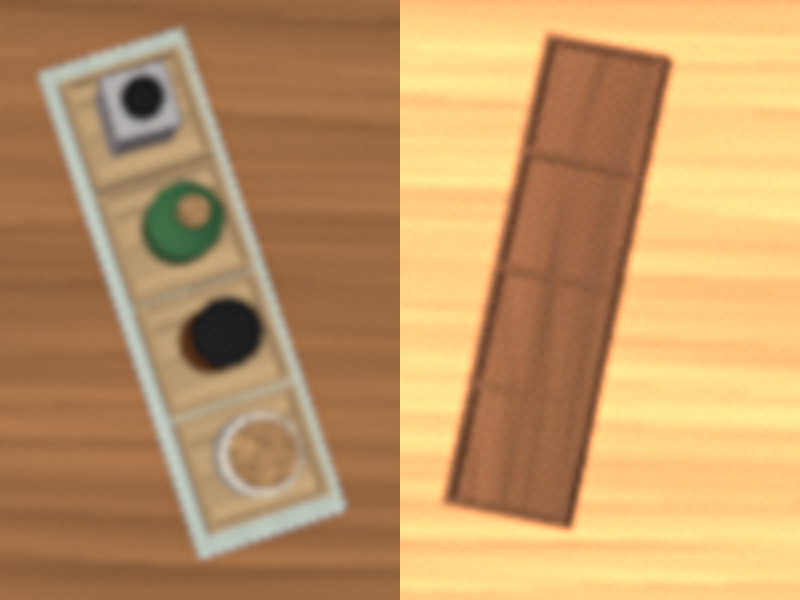

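View pics/c2.png

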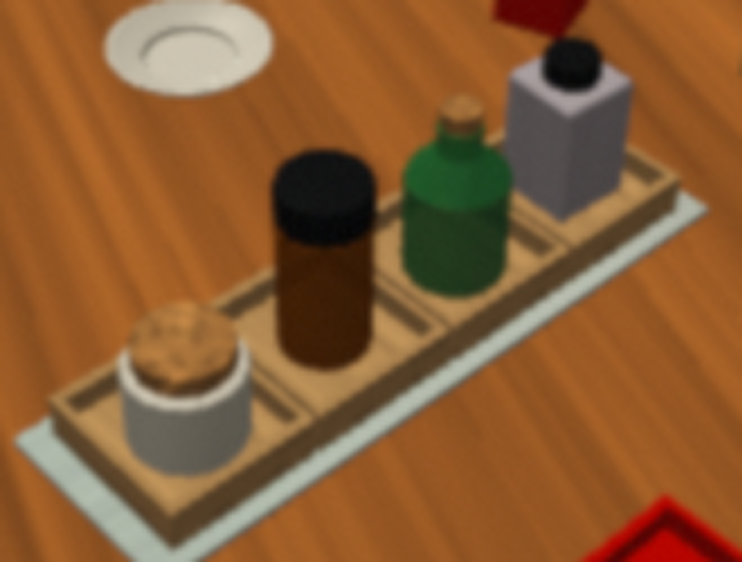

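The crops confirm the choice: pot, jar, bottle and bare-metal tin in the plywood row, and a dark rack with four cells. Now I'll fit poses from the calibrated pixels.

```bash
cat > h.py <<'E'
import cv2,numpy as np
from scipy.optimize import least_squares
from scipy.spatial.transform import Rotation as Ro
from workcell import env
def prj(n,P,s=None):
    m=env.camera_model(n)
    K=np.array([[m["fx"],0,m["cx"]],[0,m["fy"],m["cy"]],[0,0,1]])
    if n=="wrist":
        q=s["orientation"];T=np.eye(4);T[:3,:3]=Ro.from_quat([q[1],q[2],q[3],q[0]]).as_matrix();T[:3,3]=s["tcp_pos"]
        M=np.linalg.inv(T@m["mount"]);R,t=M[:3,:3],M[:3,3]
    else:R,t=m["R"],m["t"]
    return cv2.projectPoints(np.array(P,float).reshape(-1,1,3),cv2.Rodrigues(np.ascontiguousarray(R))[0],t,K,m["distortion"])[0][:,0]
def ray(n,px,z,s=None):
    return least_squares(lambda p:prj(n,[[p[0],p[1],z]],s)[0]-px,[.55,0]).x
def w(pose,p):
    x,y,a=pose;p=np.array(p,float)
    return np.c_[x+np.cos(a)*p[:,0]-np.sin(a)*p[:,1],y+np.sin(a)*p[:,0]+np.cos(a)*p[:,1],p[:,2]]
E
python3 - <<'E'
from h import *
f=lambda l,u0,v0,k:(np.array(l,float)+.5)/k-.5+[u0,v0]
# strip corners top (z=.004): far-left, far-right, near-right, near-left
L=.156;W=.047
S=[[L,W,.004],[L,-W,.004],[-L,-W,.004],[-L,W,.004]]
tp=f([(40,72),(182,28),(345,510),(202,558)],285,145,4)
sd=f([(14,440),(707,208)],200,205,4.5)
r=least_squares(lambda p:(prj("top",w(p,S))-tp).ravel(),[.5,-.1,.3]);print("strip top",r.x,r.fun.round(1))
r2=least_squares(lambda p:np.r_[(prj("top",w(p,S))-tp).ravel(),(prj("side",w(p,[S[3],S[1]]))-sd).ravel()],r.x);print("both",r2.x,r2.fun.round(1))
rk=f([(147,35),(271,57),(172,527),(44,502)],120,145,4)
l,q=.1465,.0385
for zs in [(.02,.02,.02,.02),(.02,0.0,0.0,.02)]:
    Q=[[l,q,zs[0]],[l,-q,zs[1]],[-l,-q,zs[2]],[-l,q,zs[3]]]
    k=least_squares(lambda p:(prj("top",w(p,Q))-rk).ravel(),[.5,.2,-.2]);print("rack",k.x,k.fun.round(1))
p=r2.x
for n,c,z in [("pot",(257,455),.05),("jar",(227,333),.096),("tin",(143,97),.086),("bottle",(194,211),.097)]:
    X=ray("top",f([c],285,145,4)[0],z); d=X-p[:2];a=p[2]
    print(n,X.round(4),"strip local",np.round([np.cos(a)*d[0]+np.sin(a)*d[1],-np.sin(a)*d[0]+np.cos(a)*d[1]],4))
for n,c,z in [("pot",(185,385),.05),("jar",(323,188),.096),("tin",(572,58),.086),("bottle",(462,108),.097)]:
    X=ray("side",f([c],200,205,4.5)[0],z);print("side",n,X.round(4))
for c in [(105,95),(113,150),(178,133)]: print("tin corner",ray("top",f([c],285,145,4)[0],.074))
print(Ro.from_quat(np.roll(env.get_state()["orientation"],-1)).as_matrix().round(4))
E
```

```text
strip top [ 0.55341126 -0.20935816  0.33964827] [-0.3  0.1  0.3 -0.2  0.4 -0.1 -0.4  0.2]
both [ 0.55276132 -0.20904038  0.34247283] [-0.6  0.5 -0.   0.1  0.5  0.  -0.4  0.5  0.  -0.1  0.9 -0. ]
rack [ 0.54742579  0.21027873 -0.16146715] [ 0.4 -0.8 -0.2 -0.7 -0.6  0.8  0.4  0.7]
rack [ 0.54829204  0.21235121 -0.16077651] [-0.5 -1.2  0.4  0.7  0.5  0.2 -0.4  0.3]
pot [ 0.453  -0.2434] strip local [-0.1056  0.0011]
jar [ 0.52   -0.2186] strip local [-0.0341  0.002 ]
tin [ 0.6549 -0.1701] strip local [0.1093 0.0024]
bottle [ 0.5883 -0.199 ] strip local [ 0.0369 -0.0024]
side pot [ 0.449  -0.2575]
side jar [ 0.5178 -0.2231]
side tin [ 0.6526 -0.1725]
side bottle [ 0.5875 -0.1991]
tin corner [ 0.65785923 -0.14912187]
tin corner [ 0.62573085 -0.15432128]
tin corner [ 0.63680391 -0.19178941]
[[-9.551e-01 -2.000e-04  2.963e-01]
 [-2.963e-01  1.400e-03 -9.551e-01]
 [-2.000e-04 -1.000e+00 -1.400e-03]]
```

```bash
cat >> h.py <<'E'
def goal(x,y,z,yaw,s=None):
    "yaw: direction (deg) of row; jaw across it"
    s=s or env.get_state();R=Ro.from_quat(np.roll(s["orientation"],-1)).as_matrix()
    d=R.T@(np.array([x,y,z])-s["tcp_pos"])*1000
    cur=np.degrees(np.arctan2(R[1,2],R[0,2]))+90
    sp=-((yaw-cur+90)%180-90)
    print("rows: ",d.round(1),"spin",round(sp,2),"| now",s["tcp_pos"].round(4),"rowyaw",round(cur,2),"F",s["wrist_force"].round(1),"gap",round(s["finger_gap"],4),"t",round(s["clock"],2),"tilt",R[2].round(3))
E
python3 -c "
from h import *
goal(.453,-.2434,.2,19.5)"
```

```text
rows:  [-360.5   31.  -207.9] spin -2.26 | now [ 0.1703 -0.5488  0.2306] rowyaw 17.24 F [ 1.1  0.6 -0.1] gap 0.0853 t 0.15 tilt [-0.    -1.    -0.001]
```

```bash
python3 -m inch '[[[-25,3,-14,-0.5],[-65,6,-37,-1],[-107,9,-62,-1.5],[-150,12,-87,-2],[-193,15,-111,-2.3],[-236,20,-136,-2.3],[-279,24,-161,-2.3],[-320,28,-185,-2.3],[-350,31,-202,-2.3],[-360.5,31,-208,-2.3]]]'
python3 -m inch '[[[0,0,0,0],[0,0,0,0]]]'
python3 - <<'E'
from h import *
s=env.get_state(); im=env.read_camera("wrist"); cv2.imwrite("pics/w1.png",im)
goal(.453,-.2434,.2,19.5,s)
print(prj("wrist",[[.453,-.2434,.05],[.453,-.2434,.061]],s))
E
```

```text
clock: 1.15
tcp_pos: [0.4544, -0.2409, 0.1996]
orientation: [0.121, -0.122, 0.697, -0.696]
wrist_force: [0.1, -0.8, -0.7]
finger_gap: 0.0858
clock: 1.35
tcp_pos: [0.4526, -0.2443, 0.2002]
orientation: [-0.12, 0.12, -0.697, 0.697]
wrist_force: [0.9, -0.7, -0.4]
finger_gap: 0.0854
rows:  [-0.7  0.2 -0.7] spin 0.03 | now [ 0.4526 -0.2443  0.2002] rowyaw 19.53 F [ 0.9 -0.7 -0.4] gap 0.0854 t 1.35 tilt [ 0.001 -1.     0.   ]
[[280.32177903 196.16000496]
 [280.29315659 199.14848165]]
```

View pics/w1.png

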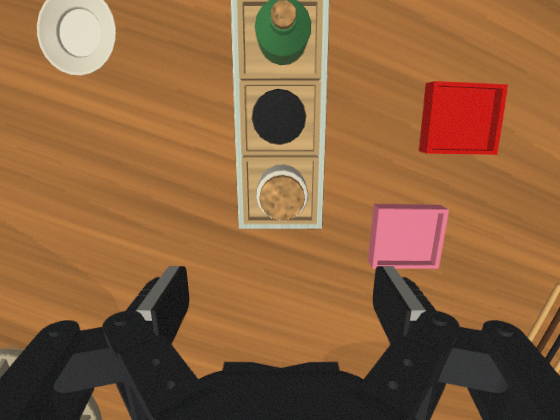

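The wrist view shows the pot centred at (282,196), against (280,196) predicted, so the estimate agrees to about 1 mm. The jar is next at (279,116), then the bottle. I'll descend on the pot.

```bash
python3 -m inch '[[[-0.5,25,0,0],[-0.5,60,0,0],[-0.5,95,0,0],[-0.5,130,0,0],[-0.5,155,0,0],[-0.5,168,0,0],[-0.5,174,0,0],[-0.5,174,0,0]]]'
python3 -c "
from h import *
goal(.453,-.2434,.025,19.5)
print(prj('wrist',[[.52,-.2186,.096]]  ,env.get_state()))"
python3 -m inch '[[[0,0,0,0],[0,0,0,0],[0,0,0,0],[0,0,0,0],[0,0,0,0],[0,0,0,0],[0,0,0,0]]]' 40 40
python3 - <<'E'
from h import *
s=env.get_state(); im=env.read_camera("wrist"); cv2.imwrite("pics/w2.png",im);cv2.imwrite("pics/s2.png",cv2.resize(env.read_camera("side")[180:330,180:380],None,fx=4,fy=4))
E
```

```text
clock: 2.2
tcp_pos: [0.4525, -0.2444, 0.0258]
orientation: [0.119, -0.12, 0.697, -0.697]
wrist_force: [0.3, 0.2, 0.7]
finger_gap: 0.0859
rows:  [-0.8  0.8 -0.8] spin -0.09 | now [ 0.4525 -0.2444  0.0258] rowyaw 19.41 F [0.3 0.2 0.7] gap 0.0859 t 2.2 tilt [ 0.001 -1.    -0.001]
[[272.38559309 129.73737088]]
clock: 2.9
tcp_pos: [0.4542, -0.2444, 0.0277]
orientation: [-0.12, 0.12, -0.696, 0.698]
wrist_force: [-1.6, -0.8, 5.1]
finger_gap: 0.0488
```

View pics/s2.png

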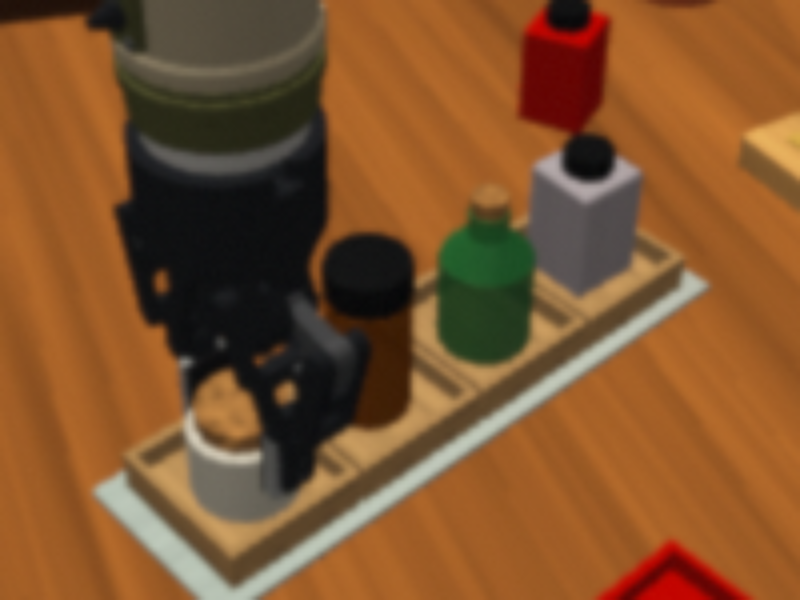

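The pot is gripped at 48.8 mm, with about 5 N upward, so the tips are probably brushing the holder wall. I'll lift it.

```bash
python3 -m inch '[[[0,-5,0,0],[0,-20,0,0],[0,-45,0,0],[0,-75,0,0],[0,-105,0,0],[0,-130,0,0],[0,-143,0,0],[0,-145,0,0]]]'
python3 -c "
from h import *
goal(.6546,.1942,.17,-9.2)"
```

```text
clock: 3.8
tcp_pos: [0.4546, -0.2442, 0.1737]
orientation: [-0.121, 0.119, -0.696, 0.698]
wrist_force: [0.9, 0.6, -2.0]
finger_gap: 0.0485
rows:  [-335.2    3.3 -346.2] spin 28.75 | now [ 0.4546 -0.2442  0.1737] rowyaw 19.55 F [ 0.9  0.6 -2. ] gap 0.0485 t 3.8 tilt [-0.002 -1.     0.004]
```

```bash
python3 -m inch '[[[-14,0,-14,1],[-40,0,-42,4],[-72,0,-75,7],[-105,0,-108,10],[-138,0,-142,13],[-171,0,-177,16],[-204,0,-211,19],[-237,0,-245,22],[-270,0,-279,25],[-300,0,-310,27]]]'
python3 -m inch '[[[-20,0,-5,0],[-36,0,-10,0],[-36,0,-10,0]]]' >/dev/null
python3 - <<'E'
from h import *
s=env.get_state(); im=env.read_camera("wrist"); cv2.imwrite("pics/w3.png",im)
goal(.6546,.1942,.17,-9.2,s)
E
```

```text
clock: 4.8
tcp_pos: [0.623, 0.069, 0.1699]
orientation: [-0.014, 0.012, 0.722, -0.692]
wrist_force: [-0.1, -0.9, -1.8]
finger_gap: 0.0486
rows:  [   9.7    5.8 -124.2] spin 7.2 | now [0.66   0.0696 0.1703] rowyaw -2.0 F [ 0.2  0.3 -2.2] gap 0.0482 t 5.1 tilt [ 0.002 -0.999 -0.044]
```

View pics/w3.png

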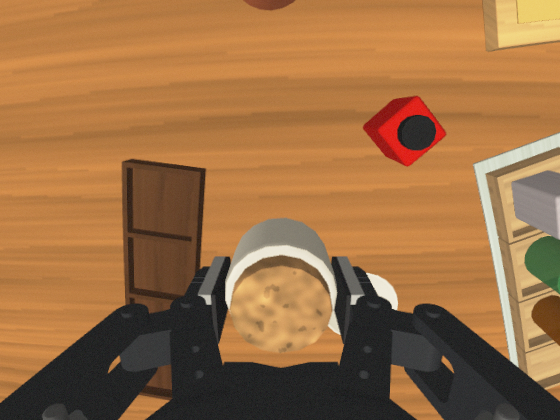

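```bash
python3 -m inch '[[[0,0,0,0],[0,0,0,0]]]'
python3 -c "
from h import *
s=env.get_state();print(s['joint_pos'].round(3))
goal(.6546,.1942,.16,-9.2)"
```

```text
clock: 5.35
tcp_pos: [0.6579, 0.0704, 0.1715]
orientation: [-0.013, 0.011, 0.722, -0.691]
wrist_force: [-0.6, 0.4, -1.1]
finger_gap: 0.0485
[-0.035  0.503  0.184  1.255  0.044  3.141]
rows:  [   7.4   16.9 -123. ] spin 7.26 | now [0.6579 0.0704 0.1715] rowyaw -1.94 F [-0.6  0.4 -1.1] gap 0.0485 t 5.35 tilt [ 0.003 -0.999 -0.044]
```

Joint 6 has reached its limit of 3.14, so I need the half-turned grasp. I'll spin back by about 173°.

```bash
python3 -m inch '[[[0,0,0,-4],[0,0,0,-12],[0,0,0,-20],[0,0,0,-28],[0,0,0,-36],[0,0,0,-44],[0,0,0,-52],[0,0,0,-60],[0,0,0,-68],[0,0,0,-76]]]' >/dev/null
python3 -m inch '[[[0,0,0,-8],[0,0,0,-16],[0,0,0,-24],[0,0,0,-32],[0,0,0,-40],[0,0,0,-48],[0,0,0,-56],[0,0,0,-64],[0,0,0,-72],[0,0,0,-80]]]'>/dev/null
python3 -m inch '[[[0,0,0,-7],[0,0,0,-13],[0,0,0,-16.5],[0,0,0,-16.5]]]'
python3 -c "
from h import *
s=env.get_state();print(s['joint_pos'].round(3))
goal(.6546,.1942,.16,-9.2)"
```

```text
clock: 7.75
tcp_pos: [0.6582, 0.0709, 0.172]
orientation: [0.72, -0.689, 0.059, -0.056]
wrist_force: [1.3, 0.4, -1.0]
finger_gap: 0.0484
[-0.034  0.503  0.185  1.255  0.044  0.13 ]
rows:  [-23.6  17.4 120.5] spin -0.2 | now [0.6582 0.0709 0.172 ] rowyaw 170.6 F [ 1.3  0.4 -1. ] gap 0.0484 t 7.75 tilt [-0.008 -0.999  0.043]
```

Reaching the limit left the tool tilted by 2.5° (j5=0.044). Pushing slightly past the opposite joint-6 limit should undo it, so I'll try that at this safe height.

```bash
python3 -m inch '[[[0,0,0,-5],[0,0,0,-13],[0,0,0,-21],[0,0,0,-29],[0,0,0,-37],[0,0,0,-45],[0,0,0,-53],[0,0,0,-61],[0,0,0,-69],[0,0,0,-77]]]' >/dev/null
python3 -m inch '[[[0,0,0,-8],[0,0,0,-16],[0,0,0,-24],[0,0,0,-32],[0,0,0,-40],[0,0,0,-48],[0,0,0,-56],[0,0,0,-64],[0,0,0,-72],[0,0,0,-80]]]'>/dev/null
python3 -m inch '[[[0,0,0,-8],[0,0,0,-16],[0,0,0,-24],[0,0,0,-28]]]'
python3 -c "
from h import *
s=env.get_state();print(s['joint_pos'].round(4))
goal(.6546,.1942,.16,-9.2)"
python3 -m inch '[[[0,0,0,-4],[0,0,0,-4]]]'
python3 -c "
from h import *
s=env.get_state();print(s['joint_pos'].round(4))
goal(.6546,.1942,.16,-9.2)"
```

```text
clock: 10.15
tcp_pos: [0.6584, 0.0709, 0.1718]
orientation: [-0.027, 0.025, 0.722, -0.691]
wrist_force: [-0.6, 0.3, -0.9]
finger_gap: 0.0487
[-0.034   0.5033  0.1854  1.2549  0.044  -3.1015]
rows:  [  12.8   17.3 -122. ] spin 4.95 | now [0.6584 0.0709 0.1718] rowyaw -4.25 F [-0.6  0.3 -0.9] gap 0.0487 t 10.15 tilt [ 0.004 -0.999 -0.044]
clock: 10.35
tcp_pos: [0.6586, 0.0791, 0.1718]
orientation: [-0.008, 0.008, 0.721, -0.693]
wrist_force: [0.0, -0.5, -0.2]
finger_gap: 0.0485
[-0.0189  0.5048  0.1882  1.2548  0.0384 -3.1388]
rows:  [   6.4   16.3 -114.4] spin 7.96 | now [0.6586 0.0791 0.1718] rowyaw -1.24 F [ 0.  -0.5 -0.2] gap 0.0485 t 10.35 tilt [ 0.001 -0.999 -0.038]
```

```bash
python3 -m inch '[[[0,0,0,-8],[0,0,0,-8]]]'
python3 -c "
from h import *
s=env.get_state();print(s['joint_pos'].round(4))
goal(.6546,.1942,.16,-9.2)"
python3 -m inch '[[[0,0,0,-8],[0,0,0,-8]]]'
python3 -c "
from h import *
s=env.get_state();print(s['joint_pos'].round(4))
goal(.6546,.1942,.16,-9.2)"
```

```text
clock: 10.55
tcp_pos: [0.6564, 0.1194, 0.1718]
orientation: [0.02, -0.017, 0.71, -0.703]
wrist_force: [0.6, -1.3, -1.2]
finger_gap: 0.0485
[ 0.0552  0.511   0.1985  1.2546  0.0099 -3.1392]
rows:  [ -2.1  12.6 -74.7] spin 12.23 | now [0.6564 0.1194 0.1718] rowyaw 3.03 F [ 0.6 -1.3 -1.2] gap 0.0485 t 10.55 tilt [-0.004 -1.    -0.01 ]
clock: 10.75
tcp_pos: [0.6516, 0.1568, 0.1717]
orientation: [-0.045, 0.042, -0.699, 0.713]
wrist_force: [0.2, -0.8, -2.3]
finger_gap: 0.0483
[ 0.1254  0.5194  0.2119  1.2597 -0.0199 -3.1394]
rows:  [ -7.6  11.  -37. ] spin 16.25 | now [0.6516 0.1568 0.1717] rowyaw 7.05 F [ 0.2 -0.8 -2.3] gap 0.0483 t 10.75 tilt [-0.004 -1.     0.02 ]
```

Tilt is now only about 1.1°, which is acceptable. From here I can reach the rack yaw with +16°, so I'll do that and move above the far cell.

```bash
python3 -m inch '[[[0,0,-5,4],[-2,0,-15,10],[-5,0,-28,14.5],[-7.6,0,-37,16.2],[-7.6,0,-37,16.2],[-7.6,0,-37,16.2]]]'
python3 - <<'E'
from h import *
s=env.get_state(); im=env.read_camera("wrist"); cv2.imwrite("pics/w4.png",im)
print(s['joint_pos'].round(4))
goal(.6546,.1942,.05,-9.2,s)
E
```

```text
clock: 11.35
tcp_pos: [0.6556, 0.19, 0.1708]
orientation: [0.055, -0.061, -0.697, 0.712]
wrist_force: [-0.4, -0.8, -1.0]
finger_gap: 0.0484
[ 0.1742  0.5466  0.2544  1.2763 -0.0217 -2.8037]
rows:  [  2.8 120.7  -6.4] spin -0.19 | now [0.6556 0.19   0.1708] rowyaw -9.39 F [-0.4 -0.8 -1. ] gap 0.0484 t 11.35 tilt [-0.009 -1.     0.02 ]
```

View pics/w4.png

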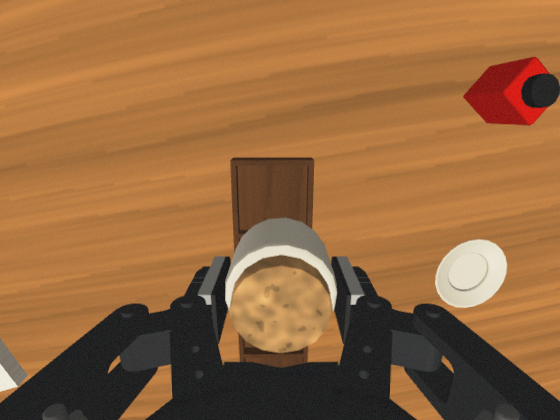

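```bash
python3 - <<'E'
from h import *
s=env.get_state()
a=ray("wrist",(231.5,157.5),.02,s);b=ray("wrist",(313.5,157.5),.02,s)
m=(a+b)/2;y=np.arctan2(*(a-b)[::-1])-np.pi/2
print(a,b,np.hypot(*(a-b)),np.degrees(y)); u=np.array([np.cos(y),np.sin(y)])
print("cell far",m-u*.0385,"centre",m-u*.1465)
for nm,p in(("A",(.5474,.2103,-.1615)),("B",(.5483,.2124,-.1608))):
  print(prj("wrist",w(p,[[.1465,.0385,.02],[.1465,-.0385,.02],[.0695,.0335,.02]]),s))
E
```

```text
[0.70045862 0.22593773] [0.68798493 0.15176722] 0.07521208024587256 -9.546435156320653
cell far [0.65625494 0.19523758] centre [0.54975058 0.21314904]
[[233.27675863 159.72801252]
 [317.0639421  159.30883388]
 [241.73623974 238.20766125]]
[[230.72637325 159.17794302]
 [314.57005442 158.68525124]
 [239.41311215 237.72370569]]
```

The wrist view shows the rack's far end corners at (232,158) and (313,158), which puts the far cell at (0.6556, 0.195). I'll descend to just above it first.

```bash
python3 -m inch '[[[1,15,-2,0],[2,45,-4,0],[2.5,78,-6,0],[2.8,105,-7,0],[2.8,125,-7,0],[2.8,130,-7.3,0],[2.8,130,-7.3,0],[2.8,130,-7.3,0]]]'
python3 - <<'E'
from h import *
goal(.6556,.1951,.025,-9.2)
cv2.imwrite("pics/s4.png",cv2.resize(env.read_camera("side")[100:220,140:300],None,fx=4.5,fy=4.5))
E
```

```text
clock: 12.2
tcp_pos: [0.656, 0.1953, 0.0421]
orientation: [0.054, -0.061, -0.698, 0.712]
wrist_force: [-0.1, 0.7, -0.7]
finger_gap: 0.0484
rows:  [ 0.6 17.1 -0.1] spin -0.21 | now [0.656  0.1953 0.0421] rowyaw -9.41 F [-0.1  0.7 -0.7] gap 0.0484 t 12.2 tilt [-0.011 -1.     0.019]
```

View pics/s4.png

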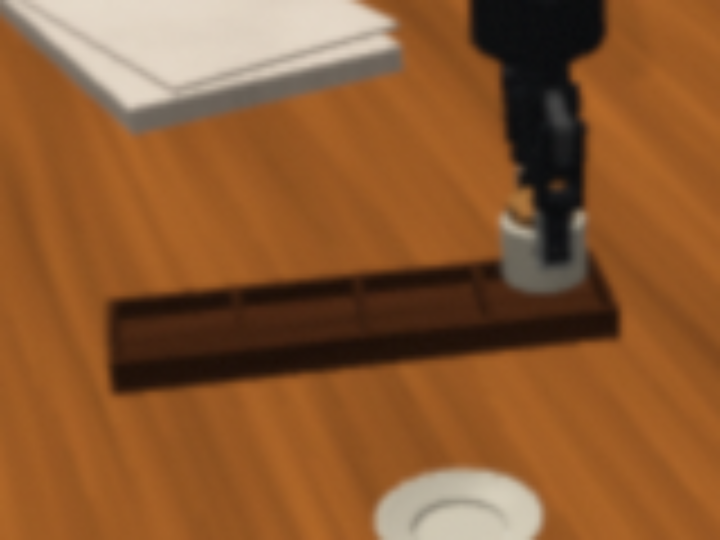

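The pot hangs over the far cell, clear of the walls. I'll lower it slowly.

```bash
python3 -m inch '[[[0.6,5,0,0],[0.6,10,0,0],[0.6,14,0,0],[0.6,16.5,0,0],[0.6,16.5,0,0]]]'
python3 -m inch '[[[0,0.5,0,0],[0,1,0,0],[0,1,0,0]]]'

```

```text
clock: 12.75
tcp_pos: [0.6545, 0.1952, 0.0242]
orientation: [0.055, -0.061, -0.698, 0.712]
wrist_force: [-0.4, 0.6, -0.8]
finger_gap: 0.0487
clock: 13.05
tcp_pos: [0.6547, 0.1952, 0.0241]
orientation: [0.055, -0.061, -0.698, 0.712]
wrist_force: [-1.8, -0.6, 5.5]
finger_gap: 0.0485
```

It touched down at 5.5 N. Now I'll release and rise.

```bash
python3 -m inch '[[[0,-0.5,0,0],[0,-0.5,0,0],[0,-0.5,0,0],[0,-0.5,0,0],[0,-0.5,0,0],[0,-0.5,0,0]]]' 80
python3 -m inch '[[[0,-10,0,0],[0,-35,0,0],[0,-70,0,0],[0,-105,0,0],[0,-140,0,0],[0,-165,0,0],[0,-175,0,0],[0,-175,0,0]]]'
python3 - <<'E'
from h import *
s=env.get_state(); im=env.read_camera("wrist"); cv2.imwrite("pics/w5.png",im)
goal(.52,-.2186,.2,19.5,s)
a=prj("wrist",w((.549,.2125,-.162),[[.108,0,.046],[.108,0,.057],[.1465,.0385,.02],[.1465,-.0385,.02],[.0695,.0335,.02]]),s);print(a)
print(s["joint_pos"])
E
```

```text
clock: 13.65
tcp_pos: [0.6545, 0.1952, 0.0236]
orientation: [0.055, -0.061, -0.698, 0.712]
wrist_force: [0.1, 0.1, 0.5]
finger_gap: 0.0801
clock: 14.45
tcp_pos: [0.6544, 0.1991, 0.2009]
orientation: [0.054, -0.062, -0.698, 0.711]
wrist_force: [-0.1, 0.5, -0.3]
finger_gap: 0.0802
rows:  [ 64.7   7.9 433.9] spin -28.88 | now [0.6544 0.1991 0.2009] rowyaw -9.38 F [-0.1  0.5 -0.3] gap 0.0802 t 14.45 tilt [-0.013 -1.     0.018]
[[282.60417595 195.58181819]
 [282.87873819 198.3505864 ]
 [243.7483571  152.53307745]
 [320.13939227 152.30992036]
 [250.73881472 225.09919807]]
[ 0.18760709  0.5381417   0.31379157  1.340275   -0.02158947 -2.79042153]
```

View pics/w5.png

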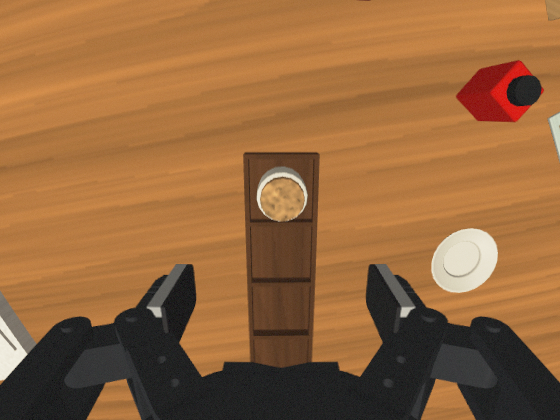

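The pot (282,197) stands upright in the far cell, and the rack dividers are where I expected. I'll refine the other positions from the first wrist view, then go to the jar with the hand flipped by 151°.

```bash
python3 -c "
from h import *
s=dict(tcp_pos=np.array([.4526,-.2443,.2002]),orientation=np.array([-.1198,.1198,-.697,.697]))
print(ray('wrist',(278.8,116),.096,s),ray('wrist',(284,13),.097,s),ray('wrist',(282,196),.05,s))
goal(.52,-.2186,.2,19.5)"
python3 -m inch '[[[3,0,20,4],[6,0,42,12],[9,0,66,20],[12,0,90,28],[15,0,114,36],[18,0,138,44],[21,0,162,52],[24,0,186,60],[27,0,210,68],[30,0,234,76]]]'
```

```text
[ 0.52141799 -0.21746948] [ 0.58877712 -0.19750515] [ 0.45321945 -0.24444139]
rows:  [ 63.8   6.5 433.6] spin -28.89 | now [0.6536 0.1989 0.1988] rowyaw -9.39 F [-1.2  0.6 -0.2] gap 0.0801 t 14.5 tilt [-0.01  -1.     0.019]
clock: 15.5
tcp_pos: [0.5841, -0.0278, 0.2004]
orientation: [0.476, -0.486, -0.514, 0.523]
wrist_force: [0.9, -0.1, -0.3]
finger_gap: 0.0805
```

```bash
python3 -c "
from h import *
goal(.52,-.2186,.2,19.5)"
```

```text
rows:  [-185.4    4.1   78.2] spin 74.79 | now [ 0.5841 -0.0278  0.2004] rowyaw -85.71 F [ 0.9 -0.1 -0.3] gap 0.0805 t 15.5 tilt [-0.02  -1.    -0.001]
```

```bash
python3 -m inch '[[[-25,1,10,8],[-48,2,19,16],[-71,2,28,24],[-94,3,37,32],[-117,3,46,40],[-140,4,55,48],[-162,4,64,56],[-178,4,73,64],[-184,4,77,71],[-185,4,78,75]]]' 80
python3 -m inch '[[[0,0,0,0],[0,0,0,0]]]'
python3 - <<'E'
from h import *
s=env.get_state(); im=env.read_camera("wrist"); cv2.imwrite("pics/w6.png",im)
goal(.5207,-.218,.2,19.5,s);print(s["joint_pos"].round(3))
print(prj("wrist",[[.5207,-.218,.096]],s))
E
```

```text
clock: 16.5
tcp_pos: [0.5212, -0.2184, 0.2]
orientation: [-0.69, 0.704, 0.118, -0.119]
wrist_force: [-0.5, 0.2, -0.3]
finger_gap: 0.0802
clock: 16.7
tcp_pos: [0.5221, -0.2174, 0.2009]
orientation: [-0.69, 0.704, 0.121, -0.121]
wrist_force: [0.6, -0.6, 0.5]
finger_gap: 0.0798
rows:  [-1.6  0.9 -0.1] spin 0.22 | now [ 0.5221 -0.2174  0.2009] rowyaw 199.72 F [ 0.6 -0.6  0.5] gap 0.0798 t 16.7 tilt [-0.003 -1.    -0.02 ]
[-0.529  0.295 -0.054  1.209 -0.015 -0.873]
[[282.26773496 206.7249849 ]]
```

View pics/w6.png

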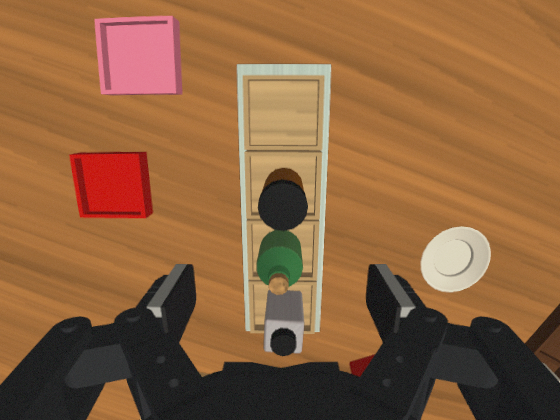

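The jar cap is at (283,204), within about 1.5 mm of the prediction. I'll descend to grasp height.

```bash
python3 -c "
from h import *
goal(.5197,-.2183,.045,19.5)"
```

```text
rows:  [ -2.5 156.3   3.1] spin 0.22 | now [ 0.5224 -0.2173  0.2013] rowyaw 199.72 F [-0.6  0.1  0.7] gap 0.0801 t 16.75 tilt [-0.002 -1.    -0.02 ]
```

```bash
python3 -m inch '[[[-1,15,0.5,0],[-1.5,45,1,0],[-2,80,1.6,0],[-2,110,2.2,0],[-2,135,2.7,0],[-2,150,3,0],[-2,156,3,0],[-2,156,3,0]]]' >/dev/null
python3 -c "
from h import *
goal(.5197,-.2183,.045,19.5)"
python3 -m inch '[[[0,0,0,0],[0,0,0,0],[0,0,0,0],[0,0,0,0],[0,0,0,0],[0,0,0,0],[0,0,0,0],[0,0,0,0]]]' 30 40
python3 -c "
from h import *
goal(.5197,-.2183,.17,19.5)"
```

```text
rows:  [-0.7  0.5  0.2] spin 0.18 | now [ 0.5204 -0.2183  0.0455] rowyaw 199.68 F [0.9 0.7 0.7] gap 0.0802 t 17.55 tilt [-0.002 -1.    -0.02 ]
clock: 18.35
tcp_pos: [0.5217, -0.219, 0.0478]
orientation: [-0.689, 0.705, 0.122, -0.119]
wrist_force: [-1.7, 1.6, 5.9]
finger_gap: 0.04
rows:  [  -1.6 -122.2   -1.5] spin 0.13 | now [ 0.5217 -0.219   0.0478] rowyaw 199.63 F [-1.7  1.6  5.9] gap 0.04 t 18.35 tilt [ 0.001 -1.    -0.023]
```

Gripped at 40.0 mm, matching the jar's width. Lifting.

```bash
python3 -m inch '[[[0,-5,0,0],[0,-20,0,0],[0,-45,0,0],[0,-75,0,0],[0,-105,0,0],[0,-128,0,0],[0,-137,0,0],[0,-137,0,0]]]'
python3 -c "
from h import *
goal(.5845,.2067,.18,-9.2)"
```

```text
clock: 19.15
tcp_pos: [0.5209, -0.2166, 0.1848]
orientation: [-0.688, 0.705, 0.122, -0.119]
wrist_force: [0.6, -0.4, -0.8]
finger_gap: 0.0397
rows:  [202.1  -4.1 377.4] spin 28.82 | now [ 0.5209 -0.2166  0.1848] rowyaw 199.62 F [ 0.6 -0.4 -0.8] gap 0.0397 t 19.15 tilt [ 0.001 -1.    -0.024]
```

```bash
python3 -m inch '[[[8,0,15,1],[25,0,46,4],[45,0,84,7],[65,0,122,10],[86,0,160,13],[106,-1,198,16],[127,-2,237,19],[148,-2,277,22],[168,-3,315,25],[186,-3,348,27]]]' >/dev/null
python3 -c "
from h import *
goal(.5845,.2067,.18,-9.2)"
```

```text
rows:  [ 3.  -4.  31.1] spin 1.76 | now [0.5775 0.1762 0.1766] rowyaw 172.56 F [ 0.6 -1.  -1. ] gap 0.0396 t 20.15 tilt [ 0.006 -1.    -0.021]
```

```bash
python3 -m inch '[[[1,-1,14,1],[3,-3,27,1.8],[3,-4,31,1.8],[3,-4,31,1.8],[3,-4,31,1.8]]]' >/dev/null
python3 - <<'E'
from h import *
s=env.get_state(); im=env.read_camera("wrist"); cv2.imwrite("pics/w7.png",im)
goal(.5845,.2067,.06,-9.2,s)
print(prj("wrist",w((.549,.2125,-.162),[[-.1465,.0385,.02],[-.1465,-.0385,.02]]),s))
E
```

```text
rows:  [ -1.9 121.1   5.2] spin -0.0 | now [0.5849 0.2038 0.1812] rowyaw 170.8 F [ 0.   0.1 -1.5] gap 0.0398 t 20.65 tilt [ 0.008 -1.    -0.02 ]
[[332.48763163 -19.72998892]
 [241.15502095 -19.47028982]]
```

View pics/w7.png

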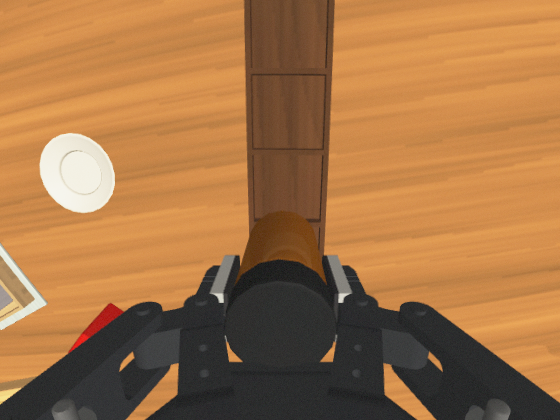

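```bash
python3 -c "
from h import *
s=env.get_state()
print(prj('wrist',w((.549,.2125,-.162),[[-.072,.0385,.02],[-.072,-.0385,.02],[0,.0385,.02],[0,-.0385,.02],[.072,-.0385,.02]]),s).round(1))"
python3 -m inch '[[[-1,15,0.6,0],[-1.5,45,1.9,0],[-2,78,3.4,0],[-2,105,4.5,0],[-2,116,5,0],[-2,119,5.2,0],[-2,119,5.2,0]]]'
python3 - <<'E'
from h import *
goal(.5845,.2067,.045,-9.2)
cv2.imwrite("pics/s7.png",cv2.resize(env.read_camera("side")[100:220,140:300],None,fx=4.5,fy=4.5))
E
```

```text
[[329.7  72. ]
 [243.1  72. ]
 [326.7 153.2]
 [245.2 152.8]
 [247.4 224.5]]
clock: 21.4
tcp_pos: [0.5855, 0.2072, 0.0636]
orientation: [-0.698, 0.712, -0.054, 0.06]
wrist_force: [0.4, 0.7, -1.3]
finger_gap: 0.0397
rows:  [-1.1 18.6 -0.3] spin -0.02 | now [0.5855 0.2072 0.0636] rowyaw 170.78 F [ 0.4  0.7 -1.3] gap 0.0397 t 21.4 tilt [ 0.01  -1.    -0.019]
```

View pics/s7.png

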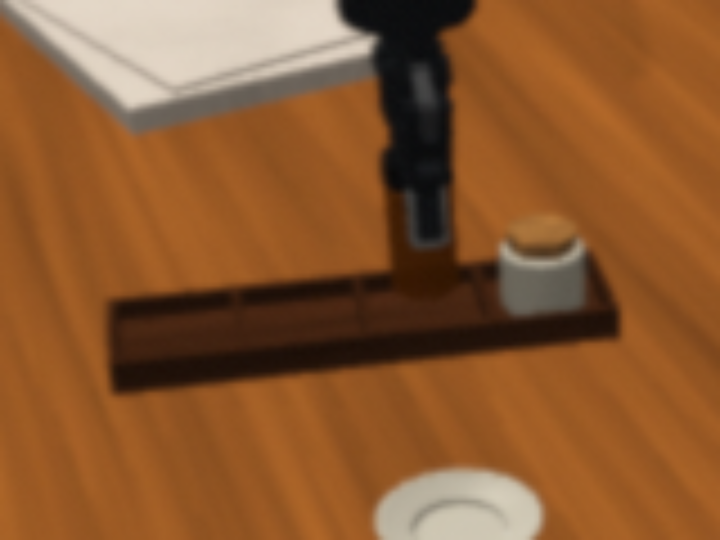

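The pot sits well and the jar is above its cell. I'll lower it.

```bash
python3 -m inch '[[[-0.8,6,0,0],[-0.8,11,0,0],[-0.8,15,0,0],[-0.8,17.5,0,0],[-0.8,17.5,0,0]]]'
python3 -m inch '[[[0,0.7,0,0],[0,1.5,0,0],[0,1.5,0,0]]]'
```

```text
clock: 21.95
tcp_pos: [0.584, 0.2072, 0.045]
orientation: [-0.698, 0.712, -0.054, 0.059]
wrist_force: [-0.1, 0.6, -0.1]
finger_gap: 0.0397
clock: 22.25
tcp_pos: [0.5845, 0.2073, 0.0441]
orientation: [-0.698, 0.712, -0.054, 0.059]
wrist_force: [-0.1, -0.2, -1.3]
finger_gap: 0.0397
```

```bash
python3 -m inch '[[[0,0.7,0,0],[0,1.4,0,0],[0,1.4,0,0]]]'
```

```text
clock: 22.55
tcp_pos: [0.5848, 0.2073, 0.0439]
orientation: [-0.698, 0.712, -0.053, 0.06]
wrist_force: [-1.9, -0.6, 5.8]
finger_gap: 0.0397
```

```bash
python3 -m inch '[[[0,-0.5,0,0],[0,-0.5,0,0],[0,-0.5,0,0],[0,-0.5,0,0],[0,-0.5,0,0],[0,-0.5,0,0]]]' 80
python3 -m inch '[[[0,-10,0,0],[0,-35,0,0],[0,-70,0,0],[0,-105,0,0],[0,-140,0,0],[0,-155,0,0],[0,-158,0,0],[0,-158,0,0]]]'
python3 - <<'E'
from h import *
goal(.5885,-.1985,.2,19.5)
cv2.imwrite("pics/s8.png",cv2.resize(env.read_camera("side")[100:330,140:380],None,fx=2.5,fy=2.5))
E
```

```text
clock: 23.15
tcp_pos: [0.5843, 0.2073, 0.043]
orientation: [-0.698, 0.712, -0.054, 0.059]
wrist_force: [-0.1, 0.6, -1.3]
finger_gap: 0.0798
clock: 23.95
tcp_pos: [0.5836, 0.2106, 0.2017]
orientation: [-0.698, 0.712, -0.053, 0.06]
wrist_force: [0.0, -0.4, 0.0]
finger_gap: 0.0802
rows:  [  70.1   10.1 -403. ] spin -28.68 | now [0.5836 0.2106 0.2017] rowyaw 170.82 F [ 0.  -0.4  0. ] gap 0.0802 t 23.95 tilt [ 0.011 -1.    -0.019]
```

View pics/s8.png

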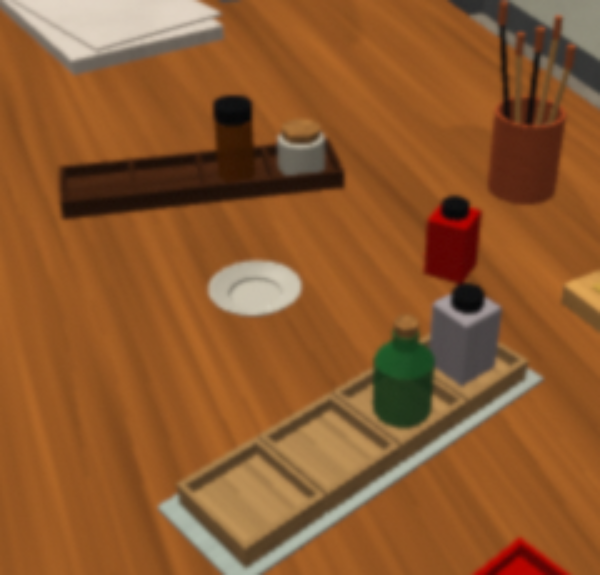

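The jar and pot stand upright in their cells. Next is the bottle.

```bash
python3 -m inch '[[[3,0,-16,-1],[8,1,-48,-4],[15,2,-88,-7],[22,3,-130,-10],[29,4,-172,-13],[37,5,-214,-16],[44,6,-256,-19],[51,7,-298,-22],[58,8,-338,-25],[65,9,-374,-27]]]' >/dev/null
python3 -c "
from h import *
goal(.5885,-.1985,.2,19.5)"
```

```text
rows:  [ -6.7  -1.5 -26.9] spin -1.63 | now [ 0.5866 -0.1708  0.198 ] rowyaw 197.87 F [ 0.4  0.4 -0.2] gap 0.0799 t 25.0 tilt [-0.003 -1.    -0.02 ]
```

```bash
python3 -m inch '[[[-2,-1,-13,-1],[-6,-1.5,-24,-1.6],[-6.7,-1.5,-27,-1.6],[-6.7,-1.5,-27,-1.6],[-6.7,-1.5,-27,-1.6]]]' >/dev/null
python3 - <<'E'
from h import *
s=env.get_state(); im=env.read_camera("wrist"); cv2.imwrite("pics/w8.png",im)
goal(.5885,-.1985,.034,19.5,s)
print(prj("wrist",[[.5885,-.1985,.097],[.5885,-.1985,.062]],s))
E
```

```text
rows:  [ -1.7 167.8   1.3] spin -0.02 | now [ 0.5896 -0.1957  0.2018] rowyaw 199.48 F [-0.5  0.7  1.2] gap 0.0804 t 25.5 tilt [-0.001 -1.    -0.021]
[[279.77681975 206.08680564]
 [280.5891965  195.57177964]]
```

View pics/w8.png

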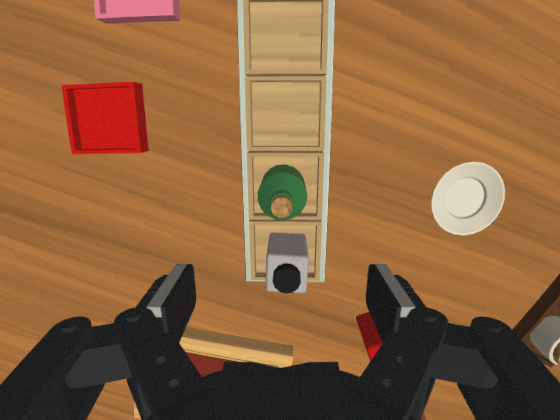

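The cork is at (281,207), matching the prediction. Descending.

```bash
python3 -m inch '[[[-1,15,0.3,0],[-1.5,45,0.6,0],[-1.7,80,1,0],[-1.7,112,1.4,0],[-1.7,140,1.7,0],[-1.7,158,1.8,0],[-1.7,165.5,1.8,0],[-1.7,165.5,1.8,0]]]'
python3 -c "
from h import *
goal(.5885,-.1985,.036,19.5)"
python3 -m inch '[[[0,0,0,0],[0,0,0,0],[0,0,0,0],[0,0,0,0],[0,0,0,0],[0,0,0,0],[0,0,0,0],[0,0,0,0]]]' 36 40
python3 -m inch '[[[0,-5,0,0],[0,-20,0,0],[0,-45,0,0],[0,-75,0,0],[0,-105,0,0],[0,-128,0,0],[0,-142,0,0],[0,-142,0,0]]]'
python3 -c "
from h import *
goal(.5135,.2183,.175,-9.2)"
```

```text
clock: 26.35
tcp_pos: [0.588, -0.1981, 0.0357]
orientation: [-0.69, 0.704, 0.12, -0.119]
wrist_force: [-0.3, -0.6, 0.4]
finger_gap: 0.0802
rows:  [ 0.3 -0.3 -0.6] spin -0.02 | now [ 0.588  -0.1981  0.0357] rowyaw 199.48 F [-0.3 -0.6  0.4] gap 0.0802 t 26.35 tilt [-0.002 -1.    -0.02 ]
clock: 27.15
tcp_pos: [0.5897, -0.1994, 0.0385]
orientation: [-0.689, 0.705, 0.121, -0.117]
wrist_force: [-1.1, 1.1, 6.1]
finger_gap: 0.0448
clock: 27.95
tcp_pos: [0.5889, -0.1968, 0.1812]
orientation: [-0.688, 0.705, 0.121, -0.117]
wrist_force: [0.5, 0.3, -2.7]
finger_gap: 0.0451
rows:  [ 66.9  -4.  416.6] spin 28.61 | now [ 0.5889 -0.1968  0.1812] rowyaw 199.41 F [ 0.5  0.3 -2.7] gap 0.0451 t 27.95 tilt [ 0.002 -1.    -0.025]
```

```bash
python3 -m inch '[[[2,0,16,1],[8,0,49,4],[14,0,90,7],[21,0,132,10],[28,-1,175,13],[35,-1,218,16],[42,-2,261,19],[49,-2,304,22],[56,-3,346,25],[62,-3,384,27]]]' >/dev/null
python3 -c "
from h import *
goal(.5135,.2183,.175,-9.2)"
```

```text
rows:  [-7.6 -3.7 29.2] spin 1.54 | now [0.5172 0.1882 0.172 ] rowyaw 172.34 F [ 0.3 -0.4 -2. ] gap 0.0448 t 28.95 tilt [ 0.007 -1.    -0.02 ]
```

```bash
python3 -m inch '[[[-2,-1,14,1],[-6,-3,26,1.5],[-7.6,-4,29,1.5],[-7.6,-4,29,1.5],[-7.6,-4,29,1.5]]]' >/dev/null
python3 - <<'E'
from h import *
s=env.get_state(); im=env.read_camera("wrist"); cv2.imwrite("pics/w9.png",im)
goal(.5135,.2183,.055,-9.2,s)
print(prj('wrist',w((.549,.2125,-.162),[[-.1465,.0385,.02],[-.1465,-.0385,.02],[-.072,.0385,.02],[-.072,-.0385,.02]]),s).round(1))
E
```

```text
rows:  [ -2.6 120.9   4.9] spin 0.09 | now [0.5146 0.2157 0.176 ] rowyaw 170.89 F [-0.1 -0.6 -2.5] gap 0.0447 t 29.45 tilt [ 0.009 -1.    -0.02 ]
[[330.4  67.6]
 [241.9  67.4]
 [327.  153.4]
 [244.  152.8]]
```

View pics/w9.png

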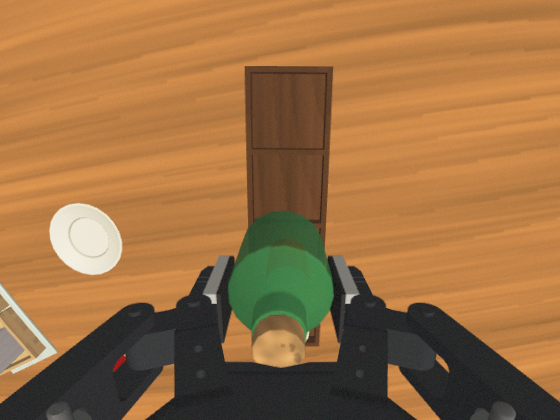

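```bash
python3 -m inch '[[[-1,15,0.6,0],[-1.8,45,2,0],[-2.6,78,3.8,0],[-2.6,105,5,0],[-2.6,118,5.8,0],[-2.6,120,6,0],[-2.6,120,6,0]]]'
python3 - <<'E'
from h import *
goal(.5137,.2193,.036,-9.2)
cv2.imwrite("pics/s9.png",cv2.resize(env.read_camera("side")[100:220,140:300],None,fx=4.5,fy=4.5))
E
```

```text
clock: 30.2
tcp_pos: [0.5145, 0.22, 0.057]
orientation: [-0.698, 0.712, -0.053, 0.059]
wrist_force: [0.5, 0.1, -1.9]
finger_gap: 0.0447
rows:  [-0.9 21.  -0.4] spin 0.08 | now [0.5145 0.22   0.057 ] rowyaw 170.88 F [ 0.5  0.1 -1.9] gap 0.0447 t 30.2 tilt [ 0.01  -1.    -0.019]
```

View pics/s9.png

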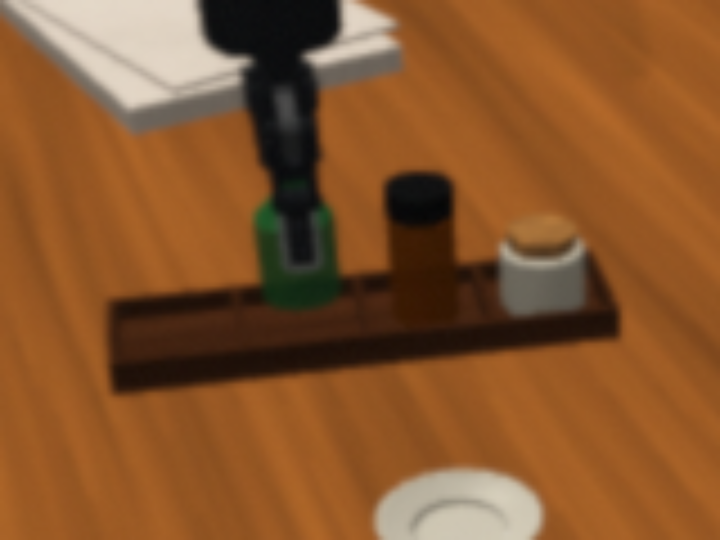

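```bash
python3 -m inch '[[[-0.8,7,-0.4,0],[-0.8,13,-0.4,0],[-0.8,18,-0.4,0],[-0.8,21,-0.4,0],[-0.8,21,-0.4,0]]]'
python3 -m inch '[[[0,0.7,0,0],[0,1.5,0,0],[0,1.5,0,0]]]'
```

```text
clock: 30.75
tcp_pos: [0.513, 0.2195, 0.035]
orientation: [-0.698, 0.712, -0.053, 0.059]
wrist_force: [-0.1, -0.6, -2.7]
finger_gap: 0.0447
clock: 31.05
tcp_pos: [0.5135, 0.2195, 0.0345]
orientation: [-0.698, 0.712, -0.053, 0.059]
wrist_force: [0.3, -0.9, 1.2]
finger_gap: 0.0446
```

```bash
python3 -m inch '[[[0,0.5,0,0],[0,0.7,0,0]]]'
python3 -m inch '[[[0,-0.3,0,0],[0,-0.3,0,0],[0,-0.3,0,0],[0,-0.3,0,0],[0,-0.3,0,0],[0,-0.3,0,0]]]' 80
python3 -m inch '[[[0,-10,0,0],[0,-35,0,0],[0,-70,0,0],[0,-105,0,0],[0,-140,0,0],[0,-160,0,0],[0,-166,0,0],[0,-166,0,0]]]'
python3 - <<'E'
from h import *
goal(.655,-.171,.2,19.5)
cv2.imwrite("pics/s10.png",cv2.resize(env.read_camera("side")[100:330,140:380],None,fx=2.5,fy=2.5))
E
```

```text
clock: 31.25
tcp_pos: [0.5136, 0.2195, 0.0344]
orientation: [-0.698, 0.712, -0.053, 0.059]
wrist_force: [-2.9, -1.2, 9.0]
finger_gap: 0.0448
clock: 31.85
tcp_pos: [0.5132, 0.2195, 0.0334]
orientation: [-0.698, 0.712, -0.053, 0.059]
wrist_force: [-0.2, 0.1, 0.3]
finger_gap: 0.0799
clock: 32.65
tcp_pos: [0.5127, 0.2231, 0.2006]
orientation: [-0.698, 0.712, -0.052, 0.06]
wrist_force: [-0.7, 0.6, -0.9]
finger_gap: 0.0799
rows:  [ 202.6    9.7 -366.6] spin -28.58 | now [0.5127 0.2231 0.2006] rowyaw 170.92 F [-0.7  0.6 -0.9] gap 0.0799 t 32.65 tilt [ 0.012 -1.    -0.019]
```

View pics/s10.png

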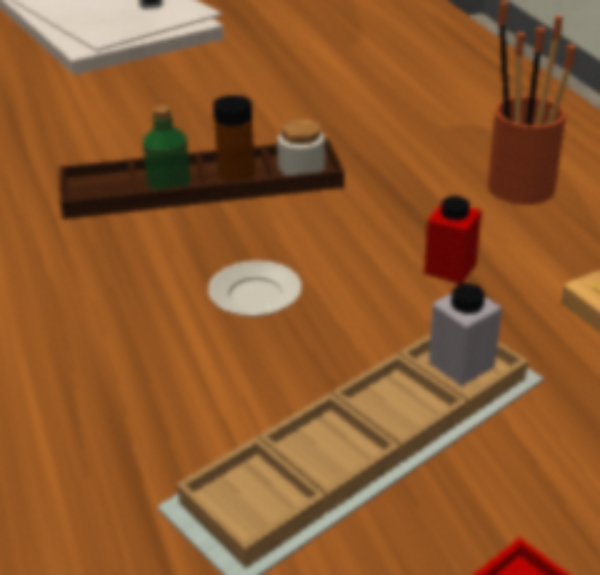

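Three containers are placed. Now the tin.

```bash
python3 -m inch '[[[8,0,-15,-1],[25,1,-46,-4],[46,2,-84,-7],[67,3,-122,-10],[88,4,-160,-13],[109,5,-198,-16],[130,6,-236,-19],[151,7,-274,-22],[170,8,-310,-25],[188,9,-342,-27]]]' >/dev/null
python3 -c "
from h import *
goal(.655,-.171,.2,19.5)"
```

```text
rows:  [  3.7  -3.1 -27.1] spin -1.53 | now [ 0.6432 -0.1465  0.1964] rowyaw 197.97 F [0.4 0.4 0.1] gap 0.0802 t 33.7 tilt [-0.003 -1.    -0.02 ]
```

```bash
python3 -m inch '[[[1,-1,-13,-1],[3,-2,-24,-1.5],[3.7,-3,-27,-1.5],[3.7,-3,-27,-1.5],[3.7,-3,-27,-1.5]]]' >/dev/null
python3 - <<'E'
from h import *
s=env.get_state(); im=env.read_camera("wrist"); cv2.imwrite("pics/w10.png",im)
cv2.imwrite("pics/w10c.png",cv2.resize(im[140:260,200:360],None,fx=4.5,fy=4.5,interpolation=cv2.INTER_CUBIC))
goal(.655,-.171,.034,19.5,s)
print(prj("wrist",[[.655,-.171,.086]],s))
np.save("w10.npy",np.r_[s["tcp_pos"],s["orientation"]])
E
```

```text
rows:  [ -1.2 168.3   0.7] spin -0.02 | now [ 0.6554 -0.1679  0.2023] rowyaw 199.48 F [-0.2  1.  -0.1] gap 0.0799 t 34.2 tilt [-0.001 -1.    -0.021]
[[279.363734   202.99133151]]
```

View pics/w10c.png

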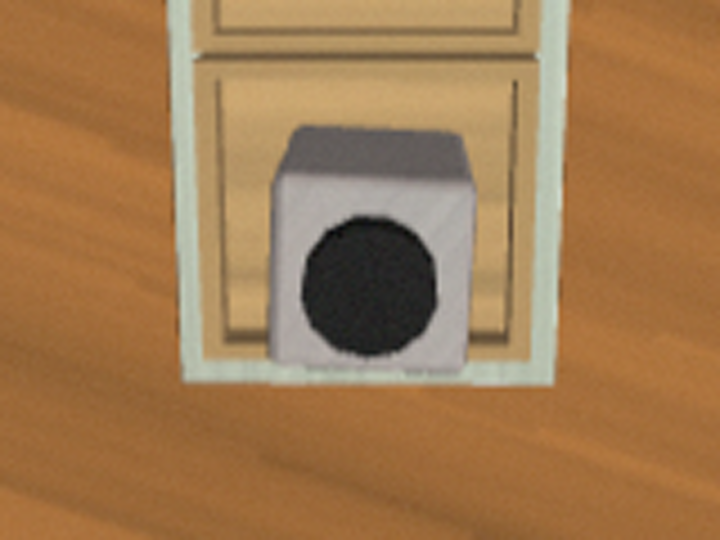

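```bash
python3 - <<'E'
from h import *
a=np.load("w10.npy");s=dict(tcp_pos=a[:3],orientation=a[3:])
c=[(275,174),(474,184),(466,371),(269,363)]
P=np.array([ray("wrist",np.array(p)/4.5+[200,140],.074,s) for p in c])
print(P.mean(0))
for i in range(4):
    d=P[(i+1)%4]-P[i];print(np.hypot(*d).round(4),np.degrees(np.arctan2(d[1],d[0])).round(1)%90)
print(ray("wrist",np.array((371,285))/4.5+[200,140],.086,s))
goal(.655,-.1695,.036,17.5)
E
```

```text
[ 0.65562325 -0.16821755]
0.0381 16.799999999999997
0.0378 18.4
0.0392 17.400000000000006
0.0382 16.69999999999999
[ 0.65440351 -0.16846362]
rows:  [ -0.8 166.5   2.1] spin 1.99 | now [ 0.6554 -0.1678  0.2025] rowyaw 199.49 F [ 0.1 -0.2  0.2] gap 0.0798 t 34.25 tilt [-0.001 -1.    -0.021]
```

The tin is turned about 2° from the row and its centre is known to within 1–2 mm. I'll spin 2° and descend.

```bash
python3 -m inch '[[[-0.3,15,0.5,1],[-0.8,45,1,2],[-0.8,80,1.5,2],[-0.8,112,2,2],[-0.8,140,2.4,2],[-0.8,158,2.5,2],[-0.8,166,2.5,2],[-0.8,166,2.5,2]]]'
python3 -m inch '[[[0,0,0,0],[0,0,0,0],[0,0,0,0],[0,0,0,0],[0,0,0,0],[0,0,0,0],[0,0,0,0],[0,0,0,0]]]' 30 40
python3 -m inch '[[[0,-5,0,0],[0,-20,0,0],[0,-45,0,0],[0,-75,0,0],[0,-105,0,0],[0,-128,0,0],[0,-142,0,0],[0,-142,0,0]]]'
python3 -c "
from h import *
goal(.4426,.2307,.175,-9.2)"
```

```text
clock: 35.05
tcp_pos: [0.6543, -0.1693, 0.0356]
orientation: [-0.692, 0.706, 0.108, -0.107]
wrist_force: [0.4, 0.7, 1.0]
finger_gap: 0.08
clock: 35.85
tcp_pos: [0.6562, -0.1705, 0.0384]
orientation: [-0.691, 0.707, 0.109, -0.105]
wrist_force: [0.2, 1.1, 6.3]
finger_gap: 0.0396
clock: 36.65
tcp_pos: [0.6553, -0.1679, 0.1811]
orientation: [-0.691, 0.707, 0.109, -0.105]
wrist_force: [-0.2, 1.1, -2.3]
finger_gap: 0.0396
rows:  [-83.7  -5.  444.1] spin 26.61 | now [ 0.6553 -0.1679  0.1811] rowyaw 197.41 F [-0.2  1.1 -2.3] gap 0.0396 t 36.65 tilt [ 0.003 -1.    -0.024]
```

```bash
python3 -m inch '[[[-3,0,17,1],[-10,0,52,4],[-18,0,95,7],[-26,0,139,10],[-35,-1,184,13],[-43,-1,229,16],[-52,-2,275,18],[-60,-2,320,21],[-69,-3,366,24],[-77,-3,408,25.5]]]' >/dev/null
python3 -c "
from h import *
goal(.4426,.2307,.175,-9.2)"
```

```text
rows:  [-18.1  -4.3  28.3] spin 1.03 | now [0.4565 0.2    0.1714] rowyaw 171.83 F [ 0.2  0.4 -2.9] gap 0.0395 t 37.65 tilt [ 0.007 -1.    -0.02 ]
```

```bash
python3 -m inch '[[[-8,-1,14,0.6],[-15,-3,25,1],[-18,-4,28,1],[-18,-4,28,1],[-18,-4,28,1]]]' >/dev/null
python3 - <<'E'
from h import *
s=env.get_state(); im=env.read_camera("wrist"); cv2.imwrite("pics/w11.png",im)
goal(.4426,.2307,.055,-9.2,s)
print(prj('wrist',w((.549,.2125,-.162),[[-.1465,.0385,.02],[-.1465,-.0385,.02],[-.072,.0385,.02],[-.072,-.0385,.02]]),s).round(1))
E
```

```text
rows:  [ -3.5 120.3   4.3] spin 0.09 | now [0.4447 0.2284 0.1754] rowyaw 170.89 F [ 0.3 -0.5 -3.2] gap 0.0394 t 38.15 tilt [ 0.009 -1.    -0.02 ]
[[325.8 149.6]
 [242.4 149.1]
 [322.5 225.7]
 [244.7 225. ]]
```

View pics/w11.png

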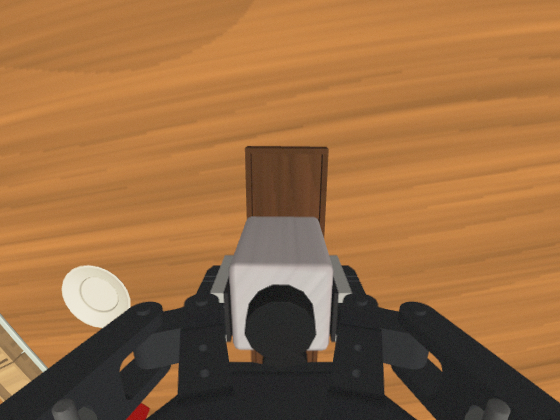

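The near cell is under the tin, with its end at (246–328,147), within 3 px of the prediction. Lowering.

```bash
python3 -m inch '[[[-1,15,0.6,0],[-2,45,1.8,0],[-3.5,78,3.3,0],[-3.5,105,4.5,0],[-3.5,118,5.2,0],[-3.5,120,5.2,0],[-3.5,120,5.2,0]]]'
python3 - <<'E'
from h import *
goal(.4426,.2307,.036,-9.2)
cv2.imwrite("pics/s11.png",cv2.resize(env.read_camera("side")[100:220,140:300],None,fx=4.5,fy=4.5))
E
```

```text
clock: 38.9
tcp_pos: [0.4431, 0.2316, 0.0557]
orientation: [-0.698, 0.712, -0.054, 0.059]
wrist_force: [0.0, -0.3, -2.8]
finger_gap: 0.0397
rows:  [-0.5 19.7 -0.6] spin 0.05 | now [0.4431 0.2316 0.0557] rowyaw 170.85 F [ 0.  -0.3 -2.8] gap 0.0397 t 38.9 tilt [ 0.009 -1.    -0.02 ]
```

View pics/s11.png

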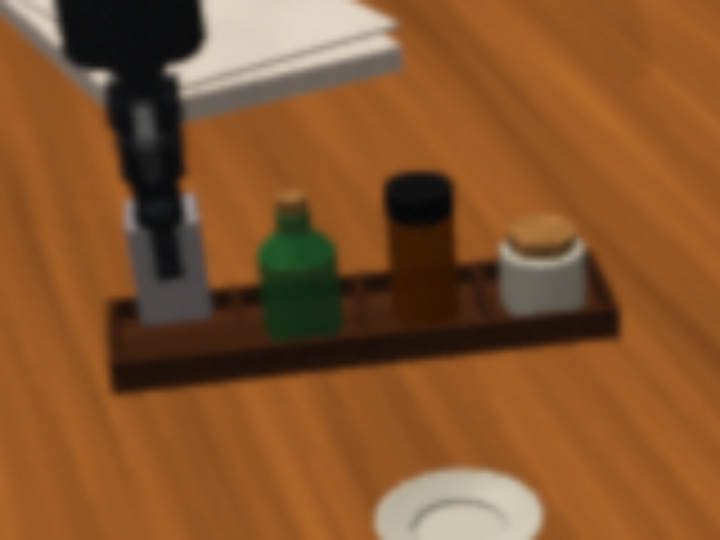

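```bash
python3 -m inch '[[[-0.5,7,-0.5,0],[-0.5,13,-0.5,0],[-0.5,18,-0.5,0],[-0.5,20,-0.5,0],[-0.5,20,-0.5,0]]]'
python3 -m inch '[[[0,0.7,0,0],[0,1.3,0,0],[0,1.3,0,0]]]'
```

```text
clock: 39.45
tcp_pos: [0.442, 0.2314, 0.0354]
orientation: [-0.698, 0.712, -0.053, 0.058]
wrist_force: [-0.6, 0.3, -2.0]
finger_gap: 0.0399
clock: 39.75
tcp_pos: [0.4425, 0.2315, 0.0346]
orientation: [-0.698, 0.712, -0.053, 0.059]
wrist_force: [1.2, -0.8, -3.1]
finger_gap: 0.0393
```

```bash
python3 -m inch '[[[0,0.6,0,0],[0,1.2,0,0],[0,1.2,0,0]]]'
```

```text
clock: 40.05
tcp_pos: [0.4427, 0.2315, 0.0343]
orientation: [-0.698, 0.712, -0.053, 0.059]
wrist_force: [-1.4, -0.9, 5.8]
finger_gap: 0.0396
```

Contact. I'll release, rise and check all four.

```bash
python3 -m inch '[[[0,-0.4,0,0],[0,-0.4,0,0],[0,-0.4,0,0],[0,-0.4,0,0],[0,-0.4,0,0],[0,-0.4,0,0]]]' 80
python3 -m inch '[[[0,-10,0,0],[0,-35,0,0],[0,-70,0,0],[0,-105,0,0],[0,-140,0,0],[0,-160,0,0],[0,-166,0,0],[0,-166,0,0]]]' >/dev/null
python3 -m inch '[[[-10,0,-20,0],[-20,0,-60,0],[-20,0,-105,0],[-20,0,-150,0],[-20,0,-190,0],[-20,0,-200,0],[-20,0,-200,0]]]'
python3 - <<'E'
from h import *
a=cv2.resize(env.read_camera("side")[100:220,140:300],None,fx=3.5,fy=3.5)
t=cv2.resize(env.read_camera("top")[145:285,120:180],None,fx=3,fy=3)
t=np.clip(t*1.6,0,255).astype(np.uint8)
c=np.zeros((420,560+180,3),np.uint8);c[:,:560]=a;c[:420,560:]=t
cv2.imwrite("pics/f.png",c)
f=env.get_state();print(f["clock"],f["wrist_force"].round(1))
E
```

```text
clock: 40.65
tcp_pos: [0.4424, 0.2314, 0.0336]
orientation: [-0.698, 0.712, -0.053, 0.059]
wrist_force: [-0.2, 0.6, -1.2]
finger_gap: 0.0802
clock: 42.15
tcp_pos: [0.3891, 0.0395, 0.2022]
orientation: [-0.698, 0.712, -0.055, 0.059]
wrist_force: [0.6, -0.8, 0.0]
finger_gap: 0.0796
42.25 [ 0.  -0.3 -0.4]
```

View pics/f.png

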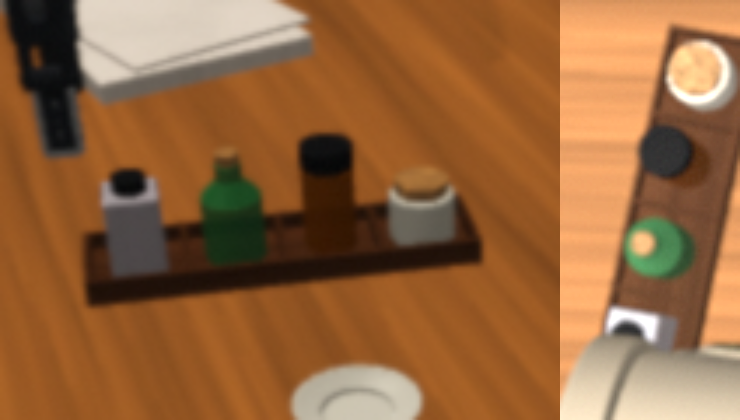

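The picture shows tin (130,225), bottle (232,210), jar (328,195) and pot (420,205), near to far. All four stand upright in their own cells, and the gripper is clear.

```bash
python3 -c "
from workcell import env
print(env.hand_in())"
```

```text
the job is handed in; nothing more can be done
None
```

I moved all four containers to the dark rack in reverse order and handed the job in at about 42 s. From near to far, the rack now holds the tin, bottle, jar and pot. Each one was lowered until it touched the cell floor (6–9 N at the wrist) before I let go.

**Last checks:** the side and top pictures show each container upright in its own cell. The saucer is where it was, and the wrist force is near zero with the gripper clear. In the top picture the arm hid part of the tin, so its seating is confirmed mainly by the side view.

**What went wrong:** on the first carry, joint 6 ran into its range stop and tilted the tool 2.5°. I corrected this to about 1.1° at a safe height. That small tilt stayed for the rest of the job, and no container looks tilted in the final pictures. The wrist and fixed cameras disagreed by up to about 2–3 mm, which is within the cell clearance.

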